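# Reset the line winder's brake, align the panel fastener and hold the panel shut

### The arm

A 7-joint arm with a two-finger parallel gripper is mounted at the origin on the work surface. World frame = base frame: x ahead of the robot, y to its left, z up, the work surface at z = 0. Lengths are in m, angles in rad, forces in N, time in s.
With the tool pointing down it reaches from about 0.425 to 0.925 m from the base axis. Payload 6.8 kg.
Tool frame: the origin (TCP) lies on the centre line of the jaws, within the pads' length; the fingertips stand 8 mm ahead of it and the grasp point (between the pads) lies 11 mm behind it (bot.tips_ahead is the distance from the TCP to the fingertips, in m); z points along the fingers, y is the line along which they close (so a half turn about z gives the same grasp; the last joint's range is limited). The gripper opens to 85 mm and grips with 20 to 120 N. Pads are 22 mm wide; open, the fingers measure 114 mm over their backs; the gripper's body (76 mm by 85 mm) begins 54 mm behind the grasp point. The pads swing forward as they close: fully open they stand 13 mm farther back than shut.
Start: joints at [1.058, 0.477, 0.022, 1.555, -0.011, 1.109, -0.083], TCP at [0.266, -0.62, 0.206] pointing down, gripper open.
Joint ranges: [-2.96, 2.96], [-0.34, 2.1], [-1.41, 1.46], [0.24, 2.44], [-1.37, 4.51], [0.17, 1.92], [-2.96, 2.96]. Speed limits (rad/s): [2.39, 2.39, 3.14, 3.14, 3.14, 3.14, 3.14].

### API

Orientations are given as a unit quaternion [w, x, y, z].
In Python, from station import bot gives the robot as it stands.
- The arm moves only by the tool send_rows, never from a script. Its argument "deltas" is text: rows parted by semicolons, each of 4 numbers parted by spaces: the shift along the tool's x, y, z in m, then the turn about the tool's z in degrees. In form: x y z spin; .... A call has 1 to 5 rows; each row is the pose to reach, as a shift and turn from the pose commanded when the call began, along the tool's axes at that moment; what a row does not reach only later rows make up. A row lasts 1/10 s, in which the tool goes at most 50 mm and 8.59 degrees, less where a joint would pass 70% of its speed; a pose out of reach is approached as far as the arm can. A call with a gripper value outside its range is refused whole. "claw" is the opening, from 0 (shut) to 1 (fully open), set as the call begins (left out, the last holds). The fingers move at their own pace and stop on an object; "force" is the grip in N (left out, the last holds). Time passes only in rows, so rows that repeat a pose let the fingers close. It gives the time, the measured TCP pose, the force, the opening and the grip force at its end, in the units of the state.
- bot.get_obs(): the state, without advancing time (a new reading comes with each control period).
- bot.read_camera(name): name is "side" or "top"; returns a dict with "img" (400x640x3 uint8, red, green, blue), "depth" (400x640 float32, m along the optical axis (not along the pixel's ray), 0 where there is no reading), "fx", "fy", "cx", "cy" (pixels), "dist_coeffs" ([k1, k2, p1, p2, k3] as OpenCV has them; the pictures are not rectified), "camera_from_world" (4x4, takes a point from world to camera coordinates). Camera axes: x right, y up, looking along -z (the intrinsics and any distortion apply to the point x, -y, -z); pixel columns grow to the right and rows downward; lengths in m; the calibration is good to about 2 mm. A picture is of the moment at which its call begins.
- bot.hand_in(): hands the job in; it is judged then, once.
Trained networks look in a picture, given as the dict that the camera call returned (one of the last four; its "shot" number tells which), for a name from the list of things; names that differ only in an ending like _2 or _b are one class to them, and where a whole thing is asked for, a point or a joint stands for the part that bears it (a point fixed in the world has none). Each returns a list of dicts, best first, with "confidence" (0 to 1); they miss things now and then, are a little off and sometimes report something else, mostly with a low value. They report only what shows in the picture. A call takes as long as a camera call.
- bot.masks_of(picture, query): "mask" (400x640 bool, what is visible of it).
- bot.landmark_of(picture, query): "xyz" ([x, y, z] in m, in world coordinates, good to about 4 mm: a listed point, or the origin of a listed thing).
The state is a dict: "t": time; "q": joint angles; "joint_vel": joint speeds; "joint_torque": joint torques, N m; "eef_pos": TCP position; "tool_rot": TCP orientation; "contact_force": force on the tool from outside, world axes, zero at the start; "torque": the same for the moment, N m; "gripper_width": opening from 0.0 (shut) to 1.0 (fully open); "grasp_force": force on a finger pad.
Only numpy, scipy, OpenCV 4.12 (cv2) and the standard library are available. Lean on these libraries where they do the work, as an engineer would, in place of code of your own. Each camera call takes 0.05 s, during which the arm holds its last target. There are 200 camera calls.

### The job

Put the line winder back in order: pull its sprung brake lever through its full stroke towards the robot and ease it slowly all the way back to rest, never letting it snap back. Then turn the winged quarter-turn fastener on the access panel clockwise until its slot lines up with the two raised ribs, press the panel fully down against its frame, and finish while still holding it pressed there. Leave the other things on the bench where they stand.

Things in the scene. Friction and masses are not known exactly. Their poses are not given: they have to be found in the camera images.
- winder: line winder, fixed grey gearbox housing 190 (x) by 230 (y) by 90 mm high, with a 100 mm line spool on its back. Origin on the table below the panel's centre; x to its back, y to its left, z up; sides at y = +130 and -100 mm, front at x = -95 mm. On top the aluminium access panel, 156 (x) by 150 by 5 mm, centred on the origin; the brake lever is at its right (-y). Turned by up to 0.3 rad
- lever (a joint): brake lever angle, rad: 0 at rest (leaning 0.55 rad to the winder's back), grows as it is pulled to the front (-x of the winder), stop at 1.0 = full stroke. It swings in the winder's x-z plane. A spring returns it: about 1.5 N at the grip at rest, 5 N at full stroke; let go, it snaps back
- lever_grip (a point): middle of the lever's grip, a black round bar 18 mm thick and 70 mm long, level along the winder's y, pointing away from the housing; the steel arm is at its inner end, 45 mm from this point. Free above and 80 mm on both sides along x. It moves on an arc of 120 mm radius about lever_pivot, 152 mm above the table at rest, 170 mm at the highest
- lever_pivot (a point): fixed point on the lever's hinge axis (the winder's y), 50 mm above the table, in the swing plane of lever_grip
- fastener (a joint): fastener angle, rad: grows clockwise from above, from 0 (wing along the winder's y, across the ribs) to a stop at 2.0; aligned at 1.571, with wing and slot along the winder's x, in line with both ribs. Starts at 0.1 to 0.7; stays where left (0.05 N m). A cross-bar below the panel enters its keeper only within about 0.18 rad of alignment; else the panel stops after 2 mm
- fastener_grip (a point): on the fastener's vertical axis, 20 mm above the panel's top face, 30 mm in front of the panel's centre. The wing is a dark steel bar 44 mm long, 12 mm thick, slotted along its top, reaching from 6 to 30 mm above the panel, on a disc 48 mm across and 6 mm thick. The point turns with the wing, its y axis along the wing
- panel (a joint): how far the panel is pressed down, m: 0 = raised 8 mm off its frame by springs (top face 103 mm above the table), 0.008 = flat on the frame (stop). It takes 2.5 N to start and 5.6 N to seat it, and it lifts again when let go; press with 8 to 20 N. It moves straight down without tipping, wherever it is pressed
- panel_press (a point): bare place on the panel's top face, 47 mm behind the panel's centre, to press with closed fingers; free for 30 mm to front and back, 70 mm to the sides. It moves with the panel
- thread_spool: small thread spool, 28 mm across, 30 mm high, standing on the ledge of the winder left of the panel; origin at its underside. Not to be moved
- wire_spool: spool of copper wire, 40 mm across, 28 mm high, standing on the table close to the winder; origin at its underside. Not to be moved
- hair_stacker: brass hair stacker, round, 32 mm across, 60 mm high, standing on the table in front of the winder; origin at its underside. Not to be moved
- jar: small amber jar with black cap, 38 mm across, 45 mm high, standing on the table close to the winder; origin at its underside. Not to be moved
- ruler: wooden ruler lying at the right of the table, 150 x 28 x 5 mm. Not to be moved
- bodkin: hand tool with a handle lying at the left of the table, 160 mm long. Not to be moved

How it is judged:
By the outcome, as a careful person would: the job done as asked, in the order asked, and still so for the second after the job is handed in, while the arm keeps its last pose, push and grip.
It also fails if it takes over 64 s, if anything falls off the work surface, if the arm or the gripper's body presses on something with over 40 N, if the wrist force passes 120 N, or if a joint passes its speed limit or range.

## Working session

There is one attempt and no reset: what is moved stays moved. The work goes in short steps, Python scripts to look and compute and a tool call to move; the robot and the scene stay as the last step left them, time stands still between calls to the robot, and variables do not carry over. Pictures are saved under pics/ and viewed, at most 10 in all, crops included, and the job is handed in when it is done.

Besides the shell and the picture viewer there is one more tool, called after "Request:" by a JSON object that holds its "fn" and its "kwargs", one argument or row to a line. send_rows: Moves the arm, as the interface text tells. Its arguments: {"type":"object","properties":{"deltas":{"type":"string"},"claw":{"type":"number"},"force":{"type":"number"}},"required":["deltas"]}

```bash
mkdir -p pics
cat > look.py <<'E'
from station import bot
import numpy as np, cv2
for n in ("top","side"):
    p=bot.read_camera(n)
    cv2.imwrite(f"pics/a_{n}.png",p["img"][:,:,::-1])
    for q in ["winder","lever_grip","lever_pivot","fastener_grip","panel_press","thread_spool","wire_spool","hair_stacker","jar","ruler","bodkin"]:
        try:
            r=bot.landmark_of(p,q)
            print(n,q,[(np.round(d["xyz"],4).tolist(),round(d["confidence"],2)) for d in r[:2]])
        except Exception as e: print(n,q,e)
o=bot.get_obs()
print({k:np.round(v,3) for k,v in o.items()})
E
python3 look.py
```

```text
top winder [([0.5464, -0.0163, 0.0045], 0.88)]
top lever_grip [([0.5718, -0.187, 0.1534], 0.74), ([0.5683, 0.0753, 0.0927], 0.6)]
top lever_pivot [([0.512, -0.1757, 0.0505], 0.62), ([0.4384, 0.4757, -0.0022], 0.4)]
top fastener_grip [([0.5191, -0.0087, 0.1271], 0.42)]
top panel_press [([0.5901, -0.0316, 0.1019], 0.84)]
top thread_spool [([0.5687, 0.0762, 0.094], 0.41)]
top wire_spool [([0.4059, 0.014, -0.0018], 0.56)]
top hair_stacker [([0.4373, 0.0914, 0.0002], 0.58)]
top jar [([0.6022, 0.1778, 0.0024], 0.46)]
top ruler [([0.4902, -0.5032, 0.0033], 0.61)]
top bodkin [([0.4338, 0.4762, -0.0029], 0.56)]
side winder [([0.547, -0.0155, 0.0021], 0.57), ([0.4922, -0.4998, 0.0064], 0.47)]
side lever_grip [([0.5745, -0.1838, 0.1514], 0.68)]
side lever_pivot [([0.5885, -0.0245, 0.1033], 0.61)]
side fastener_grip [([0.5183, -0.0127, 0.124], 0.74)]
side panel_press [([0.5896, -0.0231, 0.1023], 0.9)]
side thread_spool [([0.5703, 0.081, 0.0922], 0.57)]
side wire_spool [([0.411, 0.0106, -0.0008], 0.67)]
side hair_stacker [([0.4359, 0.0912, 0.0022], 0.71)]
side jar [([0.6043, 0.1776, -0.0028], 0.61)]
side ruler [([0.4877, -0.4997, 0.0063], 0.62)]
side bodkin [([0.4872, -0.5003, 0.0076], 0.61), ([0.4366, 0.4738, 0.0002], 0.56)]
{'t': np.float64(1.2), 'q': array([ 1.058,  0.477,  0.022,  1.555, -0.012,  1.109, -0.083]), 'joint_vel': array([ 0.002, -0.001,  0.001,  0.   ,  0.001, -0.   , -0.002]), 'joint_torque': array([ 1.0000e-03, -5.9634e+01,  1.6070e+00, -2.8154e+01,  1.3000e-02,
        2.0000e-03,  0.0000e+00]), 'eef_pos': array([ 0.266, -0.62 ,  0.206]), 'tool_rot': array([0.   , 0.98 , 0.201, 0.   ]), 'contact_force': array([ 0.038,  0.485, -0.9  ]), 'torque': array([ 0.015,  0.02 , -0.039]), 'grasp_force': np.float64(0.0), 'gripper_width': np.float64(0.997)}
```

View pics/a_top.png

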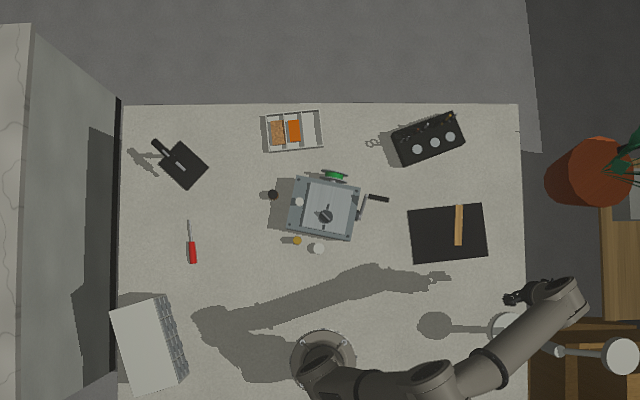

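View pics/a_side.png

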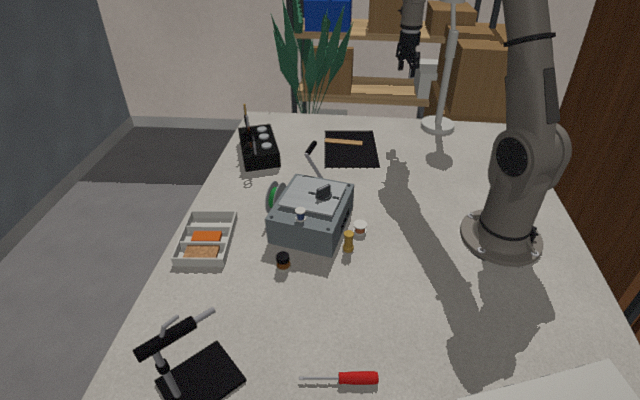

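```bash
cat > yaw.py <<'E'
from station import bot
import numpy as np, cv2
from scipy.spatial.transform import Rotation as R
def pts(p,mask):
    v,u=np.nonzero(mask&(p["depth"]>0)); d=p["depth"][v,u]
    K=np.array([[p["fx"],0,p["cx"]],[0,p["fy"],p["cy"]],[0,0,1.]])
    n=cv2.undistortPoints(np.stack([u,v],1).astype(float)[:,None],K,np.array(p["dist_coeffs"]))[:,0]
    c=np.stack([n[:,0]*d,-n[:,1]*d,-d,np.ones_like(d)],1)
    return (np.linalg.inv(p["camera_from_world"])@c.T).T[:,:3]
if __name__=="__main__":
    p=bot.read_camera("top")
    A=pts(p,np.ones(p["depth"].shape,bool))
    for q,lo,hi in [("winder",.085,.095),("panel",.098,.108),("fastener",.124,.14),("lever",.135,.17),("thread_spool",.1,.14)]:
        m=bot.masks_of(p,q)
        if not m: print(q,"none"); continue
        P=pts(p,m[0]["mask"]); P=P[(P[:,2]>lo)&(P[:,2]<hi)]
        if len(P)<5: print(q,len(P)); continue
        (c,s,a)=cv2.minAreaRect((P[:,:2]*1000).astype(np.float32))
        C=P[:,:2]-P[:,:2].mean(0); w,V=np.linalg.eigh(C.T@C)
        print(q,m[0]["confidence"],len(P),"rect",np.round(c,1),np.round(s,1),round(a,1),"mean",P.mean(0).round(4),"major axis deg",np.degrees(np.arctan2(V[1,1],V[0,1])).round(1))
    # all box-top points near winder
    B=A[(abs(A[:,2]-.103)<.004)&(np.hypot(A[:,0]-.547,A[:,1]+.016)<.14)]
    print("panel-all",len(B),cv2.minAreaRect((B[:,:2]*1000).astype(np.float32)))
    F=A[(A[:,2]>.124)&(A[:,2]<.14)&(np.hypot(A[:,0]-.5187,A[:,1]+.011)<.03)]
    print("wing",len(F),F.mean(0),cv2.minAreaRect((F[:,:2]*1000).astype(np.float32)))
    G=A[(A[:,2]>.145)&(A[:,2]<.175)&(np.hypot(A[:,0]-.573,A[:,1]+.185)<.06)]
    print("grip",len(G),G.mean(0),cv2.minAreaRect((G[:,:2]*1000).astype(np.float32)))
    print(R.from_quat(bot.get_obs()["tool_rot"],scalar_first=True).as_matrix().round(3))
E
python3 yaw.py
```

```text
winder 0.93 1299 rect [567.  -19.1] [253.1 228.5] 78.2 mean [0.5586 0.0083 0.0901] major axis deg 85.0
panel 0.68 1395 rect [547.4 -18.4] [149.  155.9] 78.4 mean [ 0.5476 -0.0182  0.103 ] major axis deg -174.6
fastener 0.72 47 rect [517.2 -13.3] [40.9 11.9] 45.7 mean [ 0.5183 -0.0127  0.133 ] major axis deg 45.8
lever 0.55 134 rect [ 577.4 -180.2] [81.9 24.6] 85.8 mean [ 0.5762 -0.1799  0.1571] major axis deg 82.1
thread_spool none
panel-all 1283 ((564.6802368164062, -24.18780517578125), (239.93360900878906, 231.822509765625), 73.2464370727539)
wing 49 [ 0.51834355 -0.01276261  0.13282596] ((517.9158325195312, -12.543336868286133), (42.95201873779297, 11.928998947143555), 45.694297790527344)
grip 131 [ 0.57623174 -0.18245403  0.15805531] ((577.468505859375, -182.6356201171875), (83.163330078125, 22.86495590209961), 83.87303161621094)
[[ 0.919  0.394  0.   ]
 [ 0.394 -0.919 -0.   ]
 [ 0.     0.    -1.   ]]
```

The top view shows the winder at about (327, 208) px, with the lever grip at (378, 198) and the wing at (325, 216). The side view agrees. The numbers fit together: winder yaw is about -11.6°, the panel centre is (0.5474, -0.0184), the wing is at 45.7° (0.57 rad), and the lever grip is near (0.575, -0.187, 0.152).

Request:
{"fn": "send_rows", "kwargs": {
  "deltas": "0.04 -0.024 0 0; 0.086 -0.052 0 0; 0.132 -0.08 0 0; 0.178 -0.108 0 0; 0.224 -0.136 0 0",
  "claw": 0.75,
  "force": 20
}}

```text
t: 2.0
eef_pos: [0.4102, -0.4181, 0.2063]
tool_rot: [0.0, 0.98, 0.201, 0.0]
contact_force: [0.3, -0.9, -0.2]
gripper_width: 0.751
grasp_force: 0.0
```

Request:
{"fn": "send_rows", "kwargs": {
  "deltas": "0.042 -0.025 0 -8; 0.084 -0.05 0 -16; 0.126 -0.075 0 -24; 0.168 -0.1 0 -32; 0.205 -0.124 0 -40"
}}

```text
t: 2.5
eef_pos: [0.5503, -0.2228, 0.2064]
tool_rot: [0.0, 0.85, 0.527, 0.0]
contact_force: [1.1, -0.0, -0.5]
gripper_width: 0.75
grasp_force: 0.0
```

```bash
cat > go.py <<'E'
# usage: go.py x y z ydeg : deltas in the tool frame from the measured pose
import sys,numpy as np
from station import bot
from scipy.spatial.transform import Rotation as R
x,y,z,a=map(float,sys.argv[1:5]); o=bot.get_obs()
M=R.from_quat(o["tool_rot"],scalar_first=True).as_matrix()
d=M.T@(np.array([x,y,z])-o["eef_pos"])
w=np.degrees(np.arctan2(M[1,1],M[0,1])); s=-((a-w+180)%360-180)
print("delta",d.round(4),"spin",round(s,1),"yang",round(w,1),"pos",np.round(o["eef_pos"],4),"F",np.round(o["contact_force"],1),"q7",round(o["q"][6],2),"t",o["t"])
E
python3 go.py 0.575 -0.187 0.206 -11.6
```

```text
delta [0.0431 0.0062 0.0004] spin -14.8 yang -26.4 pos [ 0.5503 -0.2228  0.2064] F [ 1.1 -0.  -0.5] q7 -0.28 t 2.5
```

Request:
{"fn": "send_rows", "kwargs": {
  "deltas": "0.015 0.002 0 -7; 0.03 0.004 0 -15; 0.03 0.004 0 -15; 0.03 0.004 0 -15"
}}

```text
t: 2.9
eef_pos: [0.5656, -0.2007, 0.2059]
tool_rot: [-0.0, 0.777, 0.629, -0.0]
contact_force: [0.2, -1.1, -0.1]
gripper_width: 0.746
grasp_force: 0.0
```

```bash
python3 go.py 0.575 -0.187 0.141 -11.6
python3 - <<'E'
from station import bot
import numpy as np,cv2
from yaw import pts
p=bot.read_camera("side")
m=bot.landmark_of(p,"lever_grip"); print([(d["xyz"],d["confidence"]) for d in m])
cv2.imwrite("pics/b.png",cv2.resize(p["img"][120:250,220:430,::-1],None,fx=3.5,fy=3.5,interpolation=cv2.INTER_CUBIC))
E
```

```text
delta [0.0154 0.0063 0.0649] spin -0.4 yang -12.0 pos [ 0.5656 -0.2007  0.2059] F [ 0.2 -1.1 -0.1] q7 -0.09 t 2.9
[([0.5754, -0.1874, 0.1541], 0.55)]
```

View pics/b.png

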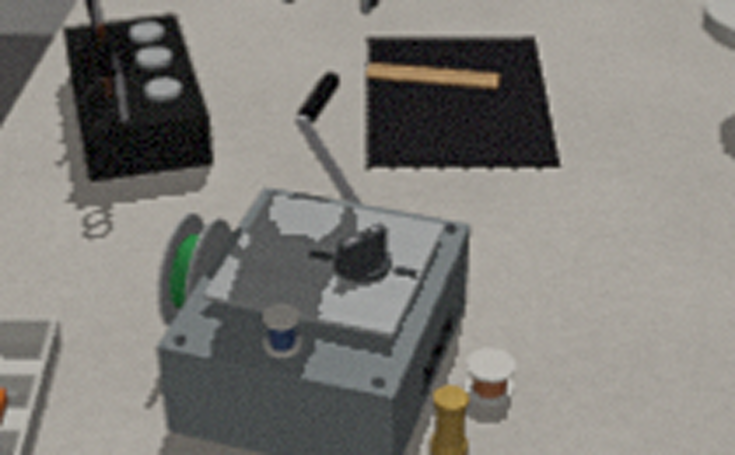

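The crop shows the lever grip free at about (320, 97) with the gripper fingers above it near (370, 5). The network's grip position matches mine, so I'm descending onto it.

Request:
{"fn": "send_rows", "kwargs": {
  "deltas": "0.008 0.003 0 0; 0.015 0.006 0 0; 0.015 0.006 0.02 0; 0.015 0.006 0.04 0; 0.015 0.006 0.06 0"
}}

```text
t: 3.5
eef_pos: [0.5754, -0.186, 0.1456]
tool_rot: [0.0, 0.776, 0.631, 0.0]
contact_force: [-0.0, 0.0, 0.0]
gripper_width: 0.748
grasp_force: 0.0
```

```bash
python3 go.py 0.575 -0.187 0.141 -11.6
```

```text
delta [-0.0011 -0.0002  0.0046] spin -0.2 yang -11.8 pos [ 0.5754 -0.186   0.1456] F [-0.  0.  0.] q7 -0.15 t 3.5
```

Request:
{"fn": "send_rows", "kwargs": {
  "deltas": "0 0 0.005 0; 0 0 0.005 0; 0 0 0.005 0; 0 0 0.005 0; 0 0 0.005 0",
  "claw": 0,
  "force": 20
}}

```text
t: 4.0
eef_pos: [0.5755, -0.1868, 0.142]
tool_rot: [0.001, 0.776, 0.631, 0.0]
contact_force: [-0.0, 0.0, -0.0]
gripper_width: -0.003
grasp_force: 0.0
```

```bash
python3 go.py 0.575 -0.187 0.141 -11.6; python3 -c "
import numpy as np
th=np.radians(-11.6);ex=np.array([np.cos(th),np.sin(th)])
for a in np.arange(0,1.06,.05):
    b=.55-a; print(round(a,2), 'y %.4f z %.4f'%(.12*np.sin(b)-.12*np.sin(.55), -(.12*np.cos(b)-.12*np.cos(.55))))"
```

```text
delta [-0.0003 -0.0005  0.001 ] spin -0.2 yang -11.8 pos [ 0.5755 -0.1868  0.142 ] F [-0.  0. -0.] q7 -0.15 t 4.0
0.0 y 0.0000 z -0.0000
0.05 y -0.0052 z -0.0030
0.1 y -0.0105 z -0.0058
0.15 y -0.0160 z -0.0082
0.2 y -0.0216 z -0.0104
0.25 y -0.0273 z -0.0123
0.3 y -0.0330 z -0.0140
0.35 y -0.0389 z -0.0153
0.4 y -0.0448 z -0.0163
0.45 y -0.0507 z -0.0171
0.5 y -0.0567 z -0.0175
0.55 y -0.0627 z -0.0177
0.6 y -0.0687 z -0.0175
0.65 y -0.0747 z -0.0171
0.7 y -0.0807 z -0.0163
0.75 y -0.0866 z -0.0153
0.8 y -0.0924 z -0.0140
0.85 y -0.0982 z -0.0123
0.9 y -0.1039 z -0.0104
0.95 y -0.1095 z -0.0082
1.0 y -0.1149 z -0.0058
1.05 y -0.1203 z -0.0030
```

The gripper shut on nothing, so I need to see where the bar is relative to the fingers.

Run:
```python
from station import bot
import numpy as np,cv2
ims=[]
for n in("side","top"):
    p=bot.read_camera(n)
    print([(np.round(d["xyz"],4),d["confidence"]) for d in bot.landmark_of(p,"lever_grip")])
    w=np.array([.5755,-.1868,.134,1]); c=p["camera_from_world"]@w
    K=np.array([[p["fx"],0,p["cx"]],[0,p["fy"],p["cy"]],[0,0,1.]])
    uv=cv2.projectPoints(np.array([[c[0],-c[1],-c[2]]]),np.zeros(3),np.zeros(3),K,np.array(p["dist_coeffs"]))[0].ravel(); print(n,uv)
    u,v=map(int,uv); im=p["img"][v-50:v+50,u-65:u+65,::-1]
    ims.append(cv2.resize(im,None,fx=5.5,fy=5.5,interpolation=cv2.INTER_CUBIC)[:, :])
    cv2.imwrite(f"pics/c_{n}.png",ims[-1])
print(bot.get_obs()["contact_force"],bot.get_obs()["joint_torque"])
cv2.imwrite("pics/c.png",cv2.resize(np.vstack(ims),(520,600*4//3))[:600*4//3])
cv2.imwrite("pics/c2.png",np.hstack([cv2.resize(i,(400,308)) for i in ims]))
```

```text
[(array([ 0.5737, -0.186 ,  0.1522]), 0.54)]
side [310.54024075 152.26293615]
[(array([ 0.5715, -0.1887,  0.1535]), 0.46), (array([ 4.371e-01,  4.746e-01, -2.000e-04]), 0.45)]
top [376.97118473 198.86356309]
[-0.36585872 -0.41356196 -0.18324678] [-1.02059572e-02 -5.42815661e+01 -3.23267318e+00 -2.51532894e+01
  1.09152190e-02 -1.12954298e-03 -2.84563730e-04]
```

View pics/c2.png

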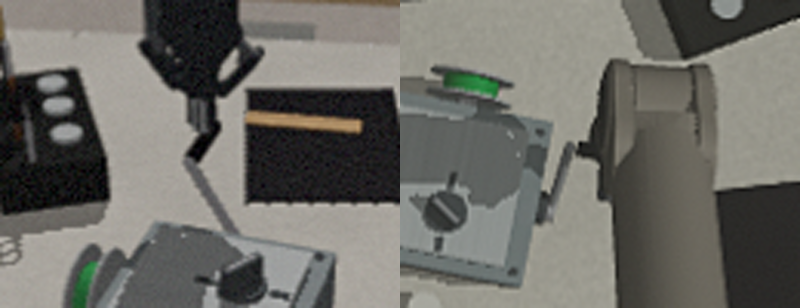

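The side crop shows the fingers fully shut at about (200, 110), ending where the bar starts at about (203, 135). I'll use depth to find out whether the tips are above the bar or beyond its end.

Run:
```python
from station import bot
import numpy as np,cv2
from yaw import pts
p=bot.read_camera("side")
th=np.radians(-11.6);ex=np.array([np.cos(th),np.sin(th)]);ey=np.array([-ex[1],ex[0]])
for v in range(126,160,2):
    row=[]
    for u in range(302,322,2):
        m=np.zeros(p["depth"].shape,bool); m[v,u]=1
        P=pts(p,m)
        if len(P)==0: row.append("   --   "); continue
        r=P[0,:2]-[.5474,-.0184]; row.append("%4d,%5d,%4d"%(1000*r@ex,1000*r@ey,1000*P[0,2]) + "/%d"%p["img"][v,u].mean())
    print(v,"  ".join(row))
o=bot.get_obs(); r=np.array(o["eef_pos"][:2])-[.5474,-.0184]; print("tcp",r@ex,r@ey,o["eef_pos"],o["contact_force"],o["gripper_width"],o["grasp_force"])
```

```text
126   86, -157, 222/45    73, -140, 233/16    66, -138, 235/13    70, -168, 220/24    54, -141, 235/14    47, -140, 237/28    44, -149, 233/21   186, -581,  -1/119   178, -585,  -2/168    25, -148, 236/64
128   82, -148, 221/27    76, -148, 222/12    70, -151, 221/27    64, -151, 222/22    57, -148, 225/19    48, -142, 229/12    50, -166, 217/21    42, -160, 221/64    31, -147, 229/68    25, -146, 231/20
130   82, -146, 215/16    75, -146, 216/14    70, -149, 216/20    65, -152, 215/29    55, -143, 221/21    51, -149, 219/22    46, -152, 218/31    38, -149, 220/22    30, -144, 224/21    25, -147, 224/20
132  225, -516,  -3/167    79, -154, 205/129    68, -143, 212/28    64, -149, 210/23    57, -148, 211/13    50, -145, 214/18    45, -150, 212/20    36, -143, 217/19    31, -145, 217/11   154, -538,  -3/126
134  216, -490,   2/164   208, -495,   1/172    72, -152, 200/62    65, -152, 201/66    56, -144, 207/42    51, -148, 205/25    48, -157, 201/27   164, -518,  -3/158   156, -519,  -2/155   148, -522,  -3/165
136  212, -480,   0/163   207, -489,  -4/170    70, -147, 196/65    64, -14
[... 1881 characters left out ...]
/59   136, -359,  -2/124   128, -361,  -1/160   121, -364,  -2/157   114, -365,  -1/161   105, -364,   0/164   101, -377,  -6/162
156  160, -338,  -2/161   151, -335,   0/164    58, -109, 149/88    54, -115, 147/97   129, -342,   0/154   125, -353,  -5/160   118, -354,  -4/162   110, -355,  -3/156   100, -349,   1/160    94, -353,   0/160
158  153, -320,   0/162   147, -324,  -1/163    59, -111, 141/137    52, -111, 142/90    47, -113, 142/97   118, -332,   0/166   110, -330,   2/161   104, -337,  -1/160    97, -340,  -1/158    92, -346,  -4/161
tcp 0.060835618454052935 -0.15932503648301694 [ 0.57495632 -0.18670356  0.14122587] [-0.29078591  0.89780169  0.00781476] 0.00010527023293529317 0.0
```

Request:
{"fn": "send_rows", "kwargs": {
  "deltas": "0 0 -0.02 0; 0 0 -0.05 0; 0 0 -0.05 0; 0 0 -0.05 0"
}}

```text
t: 4.65
eef_pos: [0.5753, -0.1868, 0.1917]
tool_rot: [0.001, 0.776, 0.631, 0.0]
contact_force: [0.6, -0.6, -0.8]
gripper_width: 0.001
grasp_force: 0.0
```

Run:
```python
from station import bot
import numpy as np,cv2
from yaw import pts
print("tips",bot.tips_ahead)
p=bot.read_camera("side")
o=bot.get_obs(); print(o["eef_pos"],o["tool_rot"],o["gripper_width"],o["contact_force"])
th=np.radians(-11.6);ex=np.array([np.cos(th),np.sin(th)]);ey=np.array([-ex[1],ex[0]])
P=pts(p,np.ones(p["depth"].shape,bool)); Q=P[:,:2]-[.5474,-.0184]; X=np.c_[Q@ex,Q@ey,P[:,2]]*1000
S=X[(abs(X[:,0]-60)<45)&(abs(X[:,1]+160)<50)&(X[:,2]>100)]
for z in range(130,290,8):
    s=S[(S[:,2]>=z)&(S[:,2]<z+8)]
    if len(s): print(z,len(s),"x",s[:,0].min().round(),s[:,0].max().round(),"y",s[:,1].min().round(),s[:,1].max().round())
cv2.imwrite("pics/d.png",cv2.resize(p["img"][95:175,250:370,::-1],None,fx=6,fy=6,interpolation=cv2.INTER_CUBIC))
```

```text
tips 0.008
[ 0.57456129 -0.18667089  0.19067471] [-1.10233892e-04  7.76106672e-01  6.30601610e-01 -1.76154265e-04] -0.0007903688138701914 [ 0.13634938 -0.09774295  0.0320522 ]
130 10 x 41.0 53.0 y -115.0 -110.0
138 10 x 45.0 59.0 y -118.0 -110.0
146 26 x 51.0 67.0 y -191.0 -110.0
154 72 x 51.0 69.0 y -192.0 -112.0
162 1 x 60.0 60.0 y -163.0 -163.0
210 2 x 55.0 62.0 y -160.0 -151.0
218 14 x 50.0 71.0 y -155.0 -147.0
226 23 x 48.0 76.0 y -166.0 -144.0
234 24 x 48.0 75.0 y -163.0 -146.0
242 24 x 47.0 75.0 y -162.0 -144.0
250 20 x 48.0 74.0 y -161.0 -145.0
258 43 x 31.0 90.0 y -166.0 -142.0
266 71 x 25.0 98.0 y -169.0 -144.0
274 63 x 19.0 105.0 y -172.0 -141.0
282 66 x 15.0 103.0 y -172.0 -140.0
```

View pics/d.png

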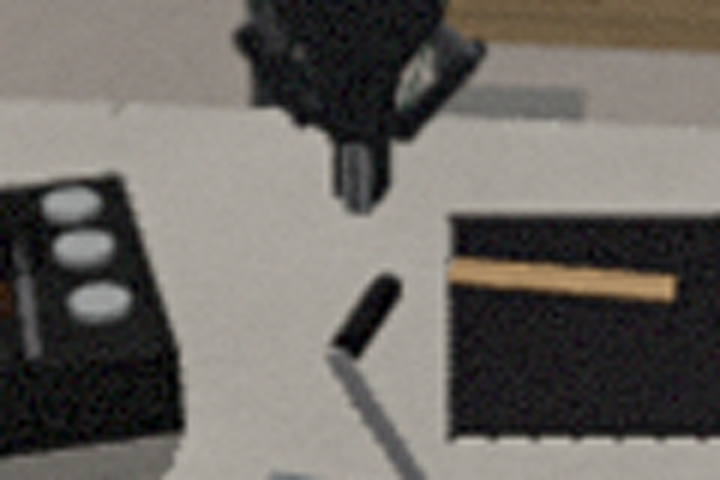

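The depth data settles it: the shut fingertips are at z ≈ 0.213 when the reported TCP is at 0.191. The real tips are therefore about 22 mm above the reported TCP rather than 8 mm below it, while xy is right. I'll use the measured offset for every height from here on.

Request:
{"fn": "send_rows", "kwargs": {
  "deltas": "0 0 0 0; 0 0 0 0; 0 0 0.02 0; 0 0 0.04 0; 0 0 0.05 0",
  "claw": 0.75
}}

```text
t: 5.2
eef_pos: [0.5735, -0.1864, 0.1388]
tool_rot: [-0.001, 0.776, 0.631, -0.001]
contact_force: [0.2, 0.8, -1.1]
gripper_width: 0.753
grasp_force: 0.0
```

Request:
{"fn": "send_rows", "kwargs": {
  "deltas": "0 0 0.014 0; 0 0 0.028 0; 0 0 0.028 0"
}}

```text
t: 5.5
eef_pos: [0.5735, -0.1864, 0.1108]
tool_rot: [-0.001, 0.776, 0.631, -0.001]
contact_force: [-0.6, -0.4, -1.1]
gripper_width: 0.747
grasp_force: 0.0
```

Request:
{"fn": "send_rows", "kwargs": {
  "deltas": "0 0 0 0; 0 0 0 0; 0 0 0 0; 0 0 0 0; 0 0 0 0",
  "claw": 0,
  "force": 20
}}

```text
t: 6.0
eef_pos: [0.5751, -0.1867, 0.1138]
tool_rot: [0.0, 0.776, 0.631, 0.0]
contact_force: [-2.0, 0.8, 6.1]
gripper_width: 0.199
grasp_force: 20.4
```

The bar is held: the opening reads 17 mm and the grip force 20 N. Now I'm pulling along the arc.

Request:
{"fn": "send_rows", "kwargs": {
  "deltas": "0 -0.0084 -0.0047 0; 0 -0.0171 -0.0087 0; 0 -0.0261 -0.012 0; 0 -0.0353 -0.0145 0; 0 -0.0448 -0.0163 0"
}}

```text
t: 6.5
eef_pos: [0.5344, -0.1782, 0.1321]
tool_rot: [0.004, 0.776, 0.631, 0.003]
contact_force: [5.8, -2.0, 7.8]
gripper_width: 0.204
grasp_force: 20.4
```

```bash
cat > arc.py <<'E'
# arc.py from to ... : deltas along tool y,z between lever angles
import sys,numpy as np
a=np.array(list(map(float,sys.argv[1:]))); y=.12*np.sin(.55-a); z=-.12*np.cos(.55-a)
for i in range(1,len(a)): print(a[i],"%.4f %.4f"%(y[i]-y[0],z[i]-z[0]))
E
python3 arc.py .4 .48 .56 .64 .72 .8; python3 arc.py .8 .86 .92 .97 1.01 1.03; python3 go.py 0.5312 -0.1777 .130 -11.6
```

```text
0.48 -0.0095 -0.0011
0.56 -0.0191 -0.0013
0.64 -0.0287 -0.0009
0.72 -0.0382 0.0004
0.8 -0.0476 0.0024
0.86 -0.0069 0.0020
0.92 -0.0137 0.0044
0.97 -0.0192 0.0067
1.01 -0.0236 0.0087
1.03 -0.0257 0.0098
delta [-0.0002 -0.0032  0.002 ] spin -0.2 yang -11.8 pos [ 0.5344 -0.1782  0.1321] F [ 5.8 -2.   7.8] q7 -0.15 t 6.5
```

Request:
{"fn": "send_rows", "kwargs": {
  "deltas": "0 -0.0095 -0.0011 0; 0 -0.0191 -0.0013 0; 0 -0.0287 -0.0009 0; 0 -0.0382 0.0004 0; 0 -0.0476 0.0024 0"
}}

```text
t: 7.0
eef_pos: [0.4871, -0.1682, 0.129]
tool_rot: [0.003, 0.776, 0.631, 0.002]
contact_force: [6.3, -1.6, 0.5]
gripper_width: 0.201
grasp_force: 20.3
```

Request:
{"fn": "send_rows", "kwargs": {
  "deltas": "0 -0.007 0.002 0; 0 -0.014 0.0044 0; 0 -0.019 0.0067 0; 0 -0.0236 0.0087 0; 0 -0.0257 0.0098 0"
}}

```text
t: 7.5
eef_pos: [0.4627, -0.1631, 0.1193]
tool_rot: [0.003, 0.776, 0.631, 0.003]
contact_force: [7.3, -2.0, 10.1]
gripper_width: 0.199
grasp_force: 21.6
```

```bash
cat > lev.py <<'E'
from station import bot
import numpy as np
from yaw import pts
p=bot.read_camera("side"); o=bot.get_obs()
th=np.radians(-11.6);ex=np.array([np.cos(th),np.sin(th)]);ey=np.array([-ex[1],ex[0]])
f=lambda P:np.c_[(P[:,:2]-[.5474,-.0184])@np.c_[ex,ey],P[:,2]]*1000
e=f(np.array([o["eef_pos"]]))[0]
print("tcp winder frame",e.round(1),"F",np.round(o["contact_force"],1),"w",round(o["gripper_width"],3))
print("lm",[(f(np.array([d["xyz"]]))[0].round(1),d["confidence"]) for d in bot.landmark_of(p,"lever_grip")])
X=f(pts(p,np.ones(p["depth"].shape,bool)))
S=X[(abs(X[:,1]+113)<7)&(abs(X[:,0])<100)&(X[:,2]>70)&(X[:,2]<180)]
if len(S): # arm points: angle about pivot
    print("arm n",len(S),"lever angle",np.round(.55-np.median(np.arctan2(S[:,0],S[:,2]-50)),3))
E
python3 lev.py
```

```text
tcp winder frame [ -53.9 -158.7  119.4] F [ 6.8 -1.4  6.2] w 0.2
lm [(array([ -54.7, -161.6,  159.7]), 0.43)]
arm n 103 lever angle 1.017
```

Request:
{"fn": "send_rows", "kwargs": {
  "deltas": "0 -0.0025 0.0012 0; 0 -0.005 0.0025 0; 0 -0.005 0.0025 0"
}}

```text
t: 7.9
eef_pos: [0.4629, -0.1631, 0.1193]
tool_rot: [0.007, 0.776, 0.631, 0.006]
contact_force: [13.0, -3.9, 12.1]
gripper_width: 0.204
grasp_force: 21.8
```

```bash
python3 lev.py; for s in "1.0 .96 .92 .88 .84 .8" ".8 .75 .7 .65 .6 .55" ".55 .5 .45 .4 .35 .3" ".3 .25 .2 .16 .12 .08" ".08 .05 .02 0 -.01 -.02"; do python3 arc.py $s; done
```

```text
tcp winder frame [ -53.7 -158.8  119.3] F [13.3 -3.4 12.6] w 0.204
lm [(array([ -56. , -158.8,  159.6]), 0.43)]
arm n 106 lever angle 1.018
0.96 0.0044 -0.0020
0.92 0.0088 -0.0038
0.88 0.0133 -0.0055
0.84 0.0179 -0.0069
0.8 0.0225 -0.0082
0.75 0.0058 -0.0013
0.7 0.0118 -0.0024
0.65 0.0177 -0.0031
0.6 0.0237 -0.0036
0.55 0.0297 -0.0037
0.5 0.0060 0.0001
0.45 0.0120 0.0006
0.4 0.0179 0.0013
0.35 0.0238 0.0024
0.3 0.0297 0.0037
0.25 0.0058 0.0016
0.2 0.0115 0.0035
0.16 0.0159 0.0053
0.12 0.0203 0.0072
0.08 0.0247 0.0093
0.05 0.0032 0.0017
0.02 0.0063 0.0035
0.0 0.0084 0.0047
-0.01 0.0094 0.0053
-0.02 0.0104 0.0060
```

The lever is at the stop: an extra 6 N moved it no further and it reads about 1.0 rad. Now I'm easing it back slowly.

Request:
{"fn": "send_rows", "kwargs": {
  "deltas": "0 0.0085 -0.0045 0; 0 0.012 -0.006 0; 0 0.016 -0.0078 0; 0 0.0205 -0.0095 0; 0 0.025 -0.011 0"
}}

```text
t: 8.5
eef_pos: [0.4786, -0.1664, 0.1255]
tool_rot: [-0.0, 0.776, 0.631, -0.0]
contact_force: [4.6, 0.4, -3.0]
gripper_width: 0.201
grasp_force: 20.5
```

```bash
python3 lev.py; for s in ".85 .81 .77 .73 .69 .65" ".65 .61 .57 .53 .49 .45" ".45 .41 .37 .33 .29 .25" ".25 .21 .17 .13 .1 .07" ".07 .04 .02 0 -.01 -.02"; do python3 arc.py $s; done
```

```text
tcp winder frame [ -36.5 -158.8  125.9] F [ 3.1 -0.6 -0.2] w 0.197
lm [(array([ -39.4, -159. ,  164.8]), 0.45)]
arm n 102 lever angle 0.879
0.81 0.0046 -0.0013
0.77 0.0093 -0.0025
0.73 0.0140 -0.0034
0.69 0.0187 -0.0042
0.65 0.0235 -0.0048
0.61 0.0048 -0.0004
0.57 0.0096 -0.0006
0.53 0.0144 -0.0006
0.49 0.0192 -0.0004
0.45 0.0240 0.0000
0.41 0.0048 0.0006
0.37 0.0095 0.0013
0.33 0.0142 0.0023
0.29 0.0189 0.0034
0.25 0.0235 0.0048
0.21 0.0046 0.0015
0.17 0.0090 0.0032
0.13 0.0135 0.0051
0.1 0.0167 0.0066
0.07 0.0200 0.0082
0.04 0.0032 0.0017
0.02 0.0053 0.0029
0.0 0.0073 0.0041
-0.01 0.0083 0.0048
-0.02 0.0093 0.0054
```

Request:
{"fn": "send_rows", "kwargs": {
  "deltas": "0 0.0046 -0.0013 0; 0 0.0093 -0.0025 0; 0 0.014 -0.0034 0; 0 0.0187 -0.0042 0; 0 0.0235 -0.0048 0"
}}

```text
t: 9.1
eef_pos: [0.5021, -0.1714, 0.1303]
tool_rot: [-0.0, 0.776, 0.631, -0.0]
contact_force: [1.3, -0.2, -2.2]
gripper_width: 0.199
grasp_force: 20.8
```

Request:
{"fn": "send_rows", "kwargs": {
  "deltas": "0 0.0048 -0.0004 0; 0 0.0096 -0.0006 0; 0 0.0144 -0.0006 0; 0 0.0192 -0.0004 0; 0 0.024 0 0"
}}

```text
t: 9.6
eef_pos: [0.5254, -0.1764, 0.1302]
tool_rot: [-0.0, 0.776, 0.631, -0.0]
contact_force: [0.3, 0.7, -0.7]
gripper_width: 0.203
grasp_force: 20.8
```

Request:
{"fn": "send_rows", "kwargs": {
  "deltas": "0 0.0048 0.0006 0; 0 0.0095 0.0013 0; 0 0.0142 0.0023 0; 0 0.0189 0.0034 0; 0 0.0235 0.0048 0"
}}

```text
t: 10.1
eef_pos: [0.5484, -0.1811, 0.1253]
tool_rot: [-0.0, 0.776, 0.631, -0.0]
contact_force: [0.7, -0.1, 1.6]
gripper_width: 0.202
grasp_force: 21.1
```

```bash
python3 lev.py
```

```text
tcp winder frame [  34.6 -159.2  125.2] F [ 1.8  0.2 -1.4] w 0.2
lm [(array([  32.3, -160.6,  166. ]), 0.54), (array([ 44.6,   2. , 103.1]), 0.22)]
arm n 108 lever angle 0.298
```

Request:
{"fn": "send_rows", "kwargs": {
  "deltas": "0 0.0046 0.0015 0; 0 0.009 0.0032 0; 0 0.0135 0.0051 0; 0 0.0167 0.0066 0; 0 0.02 0.0082 0"
}}

```text
t: 10.7
eef_pos: [0.5679, -0.1852, 0.117]
tool_rot: [-0.0, 0.776, 0.631, -0.0]
contact_force: [-1.4, 0.0, 0.5]
gripper_width: 0.202
grasp_force: 21.1
```

Request:
{"fn": "send_rows", "kwargs": {
  "deltas": "0 0.003 0.0015 0; 0 0.0055 0.003 0; 0 0.0075 0.0043 0; 0 0.009 0.005 0; 0 0.01 0.006 0"
}}

```text
t: 11.2
eef_pos: [0.5752, -0.1869, 0.1128]
tool_rot: [-0.002, 0.776, 0.63, -0.002]
contact_force: [-17.8, 3.4, 27.0]
gripper_width: 0.199
grasp_force: 23.7
```

```bash
python3 lev.py
```

```text
tcp winder frame [  60.9 -159.4  112.9] F [-14.1   3.6  20.2] w 0.202
lm [(array([  59.8, -160.5,  154.4]), 0.6)]
arm n 113 lever angle 0.041
```

The lever is on its rest stop: the pose matches the original and the force reversed sign. I'll relax the push, open the fingers and lift away.

Request:
{"fn": "send_rows", "kwargs": {
  "deltas": "0 -0.002 -0.0015 0; 0 -0.002 -0.0015 0"
}}

```text
t: 11.5
eef_pos: [0.575, -0.1867, 0.1131]
tool_rot: [-0.0, 0.776, 0.631, -0.0]
contact_force: [-5.5, 1.1, 6.3]
gripper_width: 0.202
grasp_force: 21.5
```

Request:
{"fn": "send_rows", "kwargs": {
  "deltas": "0 0 0 0; 0 0 0 0; 0 0 0 0; 0 0 0 0; 0 0 -0.01 0",
  "claw": 0.7
}}

```text
t: 12.0
eef_pos: [0.5749, -0.1866, 0.1219]
tool_rot: [-0.001, 0.776, 0.631, -0.001]
contact_force: [-0.8, -0.4, -0.2]
gripper_width: 0.698
grasp_force: 0.0
```

Request:
{"fn": "send_rows", "kwargs": {
  "deltas": "0 0 -0.03 0; 0 0 -0.06 0; 0 0 -0.08 0; 0 0 -0.08 0"
}}

```text
t: 12.4
eef_pos: [0.5782, -0.1872, 0.2071]
tool_rot: [0.003, 0.776, 0.631, 0.002]
contact_force: [0.0, 0.5, -0.7]
gripper_width: 0.697
grasp_force: 0.0
```

```bash
python3 lev.py; python3 go.py 0.518 -0.0124 0.19 -44.3
```

```text
tcp winder frame [  62.9 -159.2  205. ] F [-0.4  0.3 -0.9] w 0.705
lm [(array([  59.5, -162.8,  155.6]), 0.69)]
arm n 112 lever angle 0.043
delta [ 0.159  -0.0924  0.0133] spin 32.5 yang -11.8 pos [ 0.5759 -0.1869  0.2034] F [-0.1 -0.3 -0.5] q7 -0.12 t 12.5
```

Request:
{"fn": "send_rows", "kwargs": {
  "deltas": "0.03 -0.018 0 6; 0.063 -0.037 0 13; 0.095 -0.055 0 20; 0.127 -0.074 0 26; 0.159 -0.092 0 32",
  "claw": 0.5
}}

```text
t: 13.0
eef_pos: [0.5166, -0.0112, 0.2016]
tool_rot: [-0.0, 0.921, 0.39, -0.001]
contact_force: [-0.9, 1.0, 0.4]
gripper_width: 0.494
grasp_force: 0.0
```

```bash
python3 go.py 0.518 -0.0124 0.14 -44.3
```

```text
delta [0.0002 0.002  0.0616] spin 0.2 yang -44.1 pos [ 0.5166 -0.0112  0.2016] F [-0.9  1.   0.4] q7 -0.96 t 13.0
```

Request:
{"fn": "send_rows", "kwargs": {
  "deltas": "0 0.001 0.03 0; 0 0.002 0.06 0; 0 0.002 0.06 0; 0 0.002 0.06 0"
}}

```text
t: 13.4
eef_pos: [0.5189, -0.0139, 0.1424]
tool_rot: [-0.001, 0.92, 0.392, -0.001]
contact_force: [0.6, 0.6, 0.0]
gripper_width: 0.499
grasp_force: 0.0
```

```bash
python3 go.py 0.518 -0.0124 0.092 -44.3
python3 - <<'E'
from station import bot
import numpy as np,cv2
from yaw import pts
p=bot.read_camera("side"); o=bot.get_obs()
P=pts(p,np.ones(p["depth"].shape,bool)); c=np.array(o["eef_pos"])
S=P[(np.hypot(P[:,0]-c[0],P[:,1]-c[1])<.04)&(P[:,2]>.108)]
for z in np.arange(.108,.2,.006):
    s=S[(S[:,2]>=z)&(S[:,2]<z+.006)]; print(round(z,3),len(s),s.mean(0).round(3) if len(s) else "")
cv2.imwrite("pics/e.png",cv2.resize(p["img"][140:240,255:375,::-1],None,fx=5,fy=5,interpolation=cv2.INTER_CUBIC))
E
```

```text
delta [ 0.0005 -0.0016  0.0504] spin 0.5 yang -43.8 pos [ 0.5189 -0.0139  0.1424] F [0.6 0.6 0. ] q7 -0.98 t 13.4
0.108 53 [ 0.514 -0.001  0.11 ]
0.114 26 [ 0.518 -0.003  0.117]
0.12 28 [ 0.515 -0.006  0.123]
0.126 39 [ 0.517 -0.006  0.13 ]
0.132 21 [ 0.519 -0.007  0.133]
0.138 0 
0.144 0 
0.15 0 
0.156 0 
0.162 0 
0.168 18 [ 0.526 -0.015  0.171]
0.174 23 [ 0.523 -0.012  0.177]
0.18 30 [ 0.516 -0.005  0.183]
0.186 33 [ 0.52  -0.008  0.189]
0.192 29 [ 0.519 -0.009  0.195]
0.198 25 [ 0.523 -0.012  0.201]
```

View pics/e.png

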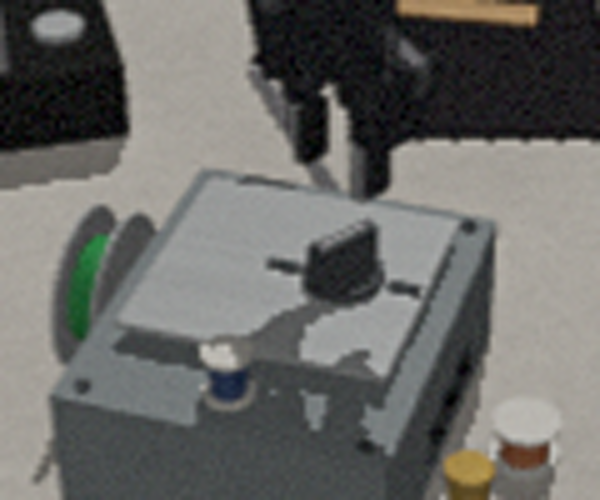

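The crop shows both fingers above and either side of the wing at (340, 255), with the tips at z ≈ 0.17, which agrees with the measured offset. I'm lowering the gripper and closing on the wing.

Request:
{"fn": "send_rows", "kwargs": {
  "deltas": "0 -0.001 0.02 0; 0 -0.0015 0.04 0; 0 -0.0015 0.05 0; 0 -0.0015 0.05 0; 0 -0.0015 0.05 0"
}}

```text
t: 13.95
eef_pos: [0.5194, -0.0128, 0.0939]
tool_rot: [0.0, 0.92, 0.392, 0.001]
contact_force: [0.8, 0.2, -0.5]
gripper_width: 0.501
grasp_force: 0.0
```

Request:
{"fn": "send_rows", "kwargs": {
  "deltas": "0 0 0 0; 0 0 0 0; 0 0 0 0; 0 0 0 0; 0 0 0 0",
  "claw": 0,
  "force": 25
}}

```text
t: 14.45
eef_pos: [0.5173, -0.0109, 0.0932]
tool_rot: [-0.001, 0.92, 0.393, -0.001]
contact_force: [-4.8, 4.0, 2.8]
gripper_width: 0.136
grasp_force: 30.3
```

```bash
python3 go.py 0.518 -0.0124 0.092 -101.6
```

```text
delta [-0.0006  0.0016  0.0012] spin 57.9 yang -43.7 pos [ 0.5173 -0.0109  0.0932] F [-4.8  4.   2.8] q7 -1.02 t 14.45
```

Request:
{"fn": "send_rows", "kwargs": {
  "deltas": "0 0 0 6; 0 0 0 12; 0 0 0 18; 0 0 0 24; 0 0 0 30"
}}

```text
t: 14.95
eef_pos: [0.5173, -0.011, 0.0932]
tool_rot: [-0.001, 0.99, 0.139, -0.001]
contact_force: [-4.9, 3.8, 2.3]
gripper_width: 0.127
grasp_force: 30.3
```

Request:
{"fn": "send_rows", "kwargs": {
  "deltas": "0 0 0 6; 0 0 0 12; 0 0 0 18; 0 0 0 24; 0 0 0 28"
}}

```text
t: 15.45
eef_pos: [0.5173, -0.0111, 0.0931]
tool_rot: [-0.001, 0.995, -0.104, -0.001]
contact_force: [-4.3, 3.5, 2.8]
gripper_width: 0.128
grasp_force: 30.3
```

```bash
python3 go.py 0.518 -0.0124 0.092 -101.6
```

```text
delta [0.001  0.0011 0.0011] spin -0.3 yang -101.9 pos [ 0.5173 -0.0111  0.0931] F [-4.3  3.5  2.8] q7 -1.92 t 15.45
```

Turned to the target. I'm releasing, lifting clear, and checking the wing angle.

Request:
{"fn": "send_rows", "kwargs": {
  "deltas": "0 0 0 0; 0 0 0 0; 0 0 0 0; 0 0 -0.01 0; 0 0 -0.03 0",
  "claw": 0.4
}}

```text
t: 15.95
eef_pos: [0.5176, -0.013, 0.1226]
tool_rot: [0.0, 0.995, -0.103, -0.001]
contact_force: [0.1, -0.0, -0.0]
gripper_width: 0.404
grasp_force: 0.0
```

Request:
{"fn": "send_rows", "kwargs": {
  "deltas": "0 0 -0.03 0; 0 0 -0.06 0; 0 0 -0.06 0"
}}

```text
t: 16.25
eef_pos: [0.5217, -0.0128, 0.1878]
tool_rot: [-0.001, 0.995, -0.103, 0.004]
contact_force: [0.6, -0.5, 0.7]
gripper_width: 0.401
grasp_force: 0.0
```

```bash
python3 go.py 0.593 -0.028 0.17 -101.6
cat > wing.py <<'E'
from station import bot
import numpy as np,cv2
from yaw import pts
p=bot.read_camera("side")
A=pts(p,np.ones(p["depth"].shape,bool))
F=A[(A[:,2]>.128)&(A[:,2]<.14)&(np.hypot(A[:,0]-.518,A[:,1]+.012)<.032)]
print("wing",len(F),F.mean(0).round(4),cv2.minAreaRect((F[:,:2]*1000).astype(np.float32)))
B=A[(abs(A[:,2]-.103)<.003)&(abs(A[:,0]-.547)<.12)&(abs(A[:,1]+.018)<.1)]
print("panel z",np.median(B[:,2]))
cv2.imwrite("pics/f.png",cv2.resize(p["img"][150:240,260:370,::-1],None,fx=6,fy=6,interpolation=cv2.INTER_CUBIC))
E
python3 wing.py
```

```text
delta [0.0727 0.0004 0.0184] spin -0.2 yang -101.8 pos [ 0.5217 -0.0128  0.1878] F [ 0.6 -0.5  0.7] q7 -1.9 t 16.25
wing 53 [ 0.5174 -0.0075  0.1312] ((517.095458984375, -7.465615272521973), (15.208822250366211, 43.152591705322266), 71.75532531738281)
panel z 0.10207238373175664
```

View pics/f.png

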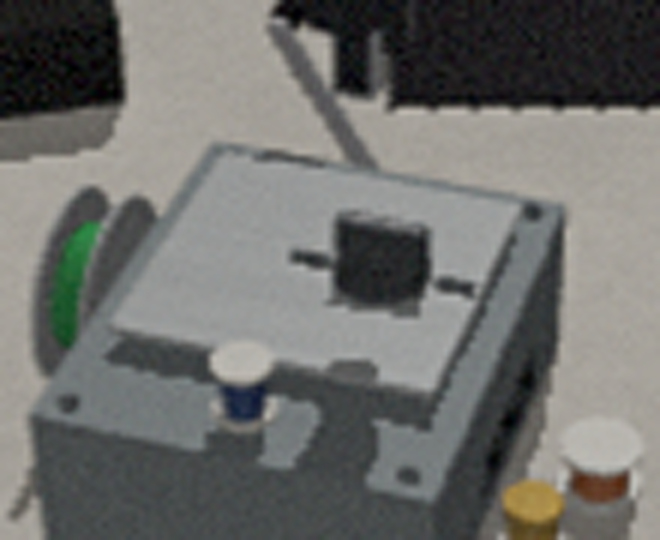

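Run:
```python
from station import bot
import numpy as np,cv2
p=bot.read_camera("side")
K=np.array([[p["fx"],0,p["cx"]],[0,p["fy"],p["cy"]],[0,0,1.]])
def pr(w):
    c=p["camera_from_world"]@np.array([*w,1]); 
    return (cv2.projectPoints(np.array([[c[0],-c[1],-c[2]]]),np.zeros(3),np.zeros(3),K,np.array(p["dist_coeffs"]))[0].ravel()-[260,150])*6
for a in (-5,-11.6,-18):
    d=np.array([np.cos(np.radians(a)),np.sin(np.radians(a)),0]); c=np.array([.518,-.0124,.133])
    n=np.array([-d[1],d[0],0])*.006
    for s in(n,-n): print(a,pr(c+s+.022*d).round(),pr(c+s-.022*d).round())
c=np.array([.518,-.0124,.104]);d=np.array([np.cos(np.radians(-11.6)),np.sin(np.radians(-11.6)),0])
print("ribs",pr(c+.034*d),pr(c-.034*d))
p=bot.read_camera("top")
print([ (np.round(x["xyz"],3),x["confidence"]) for x in bot.landmark_of(p,"fastener_grip")])
```

```text
-5 [328. 218.] [422. 228.]
-5 [334. 203.] [426. 213.]
-11.6 [328. 214.] [419. 231.]
-11.6 [336. 200.] [426. 216.]
-18 [329. 211.] [416. 234.]
-18 [340. 198.] [426. 220.]
ribs [309.39412764 252.39611732] [446.72616643 278.27479628]
[]
```

The wing lies in line with both ribs, at (310, 257) and (455, 287). The projected slopes agree to within about 2°, and the gripper held it at the target angle. Next I'm moving over the press point with the fingers shut.

Request:
{"fn": "send_rows", "kwargs": {
  "deltas": "0.025 0 0 0; 0.05 0 0 0; 0.072 0 0 0; 0.072 0 0 0; 0.072 0 0 0",
  "claw": 0,
  "force": 30
}}

```text
t: 16.95
eef_pos: [0.5882, -0.0275, 0.1815]
tool_rot: [0.0, 0.995, -0.103, -0.001]
contact_force: [-1.6, 0.2, 0.5]
gripper_width: -0.001
grasp_force: 0.0
```

```bash
python3 go.py 0.593 -0.028 0.1 -101.6
```

```text
delta [ 0.005  -0.0005  0.0815] spin -0.2 yang -101.8 pos [ 0.5882 -0.0275  0.1815] F [-1.6  0.2  0.5] q7 -1.86 t 16.95
```

Request:
{"fn": "send_rows", "kwargs": {
  "deltas": "0.004 0 0.03 0; 0.004 0 0.06 0; 0.004 0 0.08 0; 0.004 0 0.088 0; 0.004 0 0.088 0"
}}

```text
t: 17.45
eef_pos: [0.5914, -0.0281, 0.0938]
tool_rot: [0.0, 0.995, -0.103, -0.002]
contact_force: [-0.1, -0.2, 0.2]
gripper_width: 0.001
grasp_force: 0.0
```

Request:
{"fn": "send_rows", "kwargs": {
  "deltas": "0 0 0.003 0; 0 0 0.006 0; 0 0 0.009 0; 0 0 0.012 0; 0 0 0.012 0"
}}

```text
t: 17.95
eef_pos: [0.5928, -0.0283, 0.0827]
tool_rot: [0.0, 0.995, -0.103, -0.0]
contact_force: [0.8, 0.7, -0.0]
gripper_width: 0.001
grasp_force: 0.0
```

Request:
{"fn": "send_rows", "kwargs": {
  "deltas": "0 0 0.002 0; 0 0 0.004 0; 0 0 0.006 0; 0 0 0.006 0"
}}

```text
t: 18.35
eef_pos: [0.5931, -0.0283, 0.0769]
tool_rot: [0.0, 0.995, -0.103, 0.0]
contact_force: [-0.5, -0.6, 3.2]
gripper_width: -0.001
grasp_force: 1.4
```

Request:
{"fn": "send_rows", "kwargs": {
  "deltas": "0 0 0.001 0; 0 0 0.002 0; 0 0 0.003 0; 0 0 0.003 0"
}}

```text
t: 18.75
eef_pos: [0.5931, -0.0283, 0.074]
tool_rot: [0.0, 0.995, -0.103, 0.0]
contact_force: [-1.4, -0.2, 3.8]
gripper_width: -0.002
grasp_force: 2.0
```

Request:
{"fn": "send_rows", "kwargs": {
  "deltas": "0 0 0.0015 0; 0 0 0.003 0; 0 0 0.004 0; 0 0 0.004 0"
}}

```text
t: 19.15
eef_pos: [0.5931, -0.0283, 0.0699]
tool_rot: [0.0, 0.995, -0.103, 0.0]
contact_force: [-1.2, 0.5, 5.2]
gripper_width: -0.001
grasp_force: 2.8
```

Request:
{"fn": "send_rows", "kwargs": {
  "deltas": "0 0 0.001 0; 0 0 0.002 0; 0 0 0.002 0; 0 0 0.002 0"
}}

```text
t: 19.55
eef_pos: [0.5932, -0.0283, 0.0697]
tool_rot: [0.0, 0.995, -0.103, 0.0]
contact_force: [-6.2, 0.1, 19.1]
gripper_width: 0.004
grasp_force: 9.7
```

The panel stops dead at the seat: the force rose from 5 to 19 N with no further travel. I'll ease off slightly so the push sits mid-range, then verify.

Request:
{"fn": "send_rows", "kwargs": {
  "deltas": "0 0 -0.0007 0; 0 0 -0.0007 0; 0 0 -0.0007 0; 0 0 -0.0007 0; 0 0 -0.0007 0"
}}

```text
t: 20.05
eef_pos: [0.5931, -0.0282, 0.0697]
tool_rot: [-0.0, 0.995, -0.103, 0.0]
contact_force: [-4.4, 0.0, 14.3]
gripper_width: -0.0
grasp_force: 7.1
```

```bash
python3 - <<'E'
from station import bot
import numpy as np,cv2
from yaw import pts
p=bot.read_camera("side")
A=pts(p,np.ones(p["depth"].shape,bool))
th=np.radians(-11.6);ex=np.array([np.cos(th),np.sin(th)]);ey=np.array([-ex[1],ex[0]])
X=np.c_[(A[:,:2]-[.5474,-.0184])@np.c_[ex,ey],A[:,2]]*1000
for y0,y1 in((30,70),(85,120)):
    s=X[(abs(X[:,0])<65)&(X[:,1]>y0)&(X[:,1]<y1)&(X[:,2]>80)&(X[:,2]<112)]; print(y0,len(s),np.median(s[:,2]))
print([(np.round(d["xyz"],3),d["confidence"]) for q in("thread_spool","lever_grip") for d in bot.landmark_of(p,q)[:1]])
print([np.round(bot.get_obs()["contact_force"],1) for _ in range(3)])
E
python3 lev.py
```

```text
30 405 94.00507323766605
85 408 89.37652487291564
[(array([0.434, 0.092, 0.001]), 0.46), (array([ 0.521, -0.013,  0.114]), 0.67)]
[array([-4.8, -0. , 14.1]), array([-4.8, -0. , 14.1]), array([-4.8, -0. , 14.1])]
tcp winder frame [46.8 -0.5 69.7] F [-4.9  0.5 15.5] w -0.001
lm [(array([  58.9, -158.6,  154.4]), 0.52)]
arm n 90 lever angle 0.056
```

The panel top is at about 94–95 mm, so it's seated. The push is 14 N and the lever is at rest.

```bash
python3 -c "
from station import bot
print(bot.hand_in())"
```

```text
the job is handed in; nothing more can be done
None
```

The job is handed in: I pulled the brake lever to its stop and eased it back to rest, turned the fastener in line with the ribs, and left the panel seated and held at about 14 N; hand-in gave no verdict, and I didn't re-check the other bench items at the end.

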